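# Put the infant drip things back in their holders

## Robot

A 7-joint arm with a two-finger parallel gripper is mounted at the origin on the work surface. World frame = base frame: x ahead of the robot, y to its left, z up, the work surface at z = 0. Lengths are in m, angles in rad, forces in N, time in s.
With the tool pointing down it reaches from about 0.4 to 0.85 m from the base axis. Payload 10.4 kg.
Tool frame: the origin (TCP) lies on the centre line of the jaws, within the pads' length; the fingertips stand 11 mm ahead of it and the grasp point (between the pads) lies 8 mm behind it (tip_reach is the distance from the TCP to the fingertips, in m); z points along the fingers, y is the line along which they close (so a half turn about z gives the same grasp; the last joint's range is limited). The gripper opens to 85 mm and grips with 20 to 120 N. Pads are 22 mm wide; open, the fingers measure 114 mm over their backs; the gripper's body (76 mm by 85 mm) begins 54 mm behind the grasp point. The pads swing forward as they close: fully open they stand 13 mm farther back than shut.
Start: joints at [-1.314, 0.332, -0.065, 1.46, 0.022, 1.35, -0.088], TCP at [0.173, 0.601, 0.242] pointing down, gripper open.
Joint ranges: [-2.6, 2.6], [-0.5, 2.12], [-1.47, 1.34], [0.16, 2.42], [-1.27, 4.41], [0.06, 2.06], [-2.6, 2.6]. Speed limits (rad/s): [2.22, 2.22, 2.79, 2.79, 3.14, 3.14, 3.14].

## Interface

Orientations are given as a unit quaternion [x, y, z, w].
In Python, from workcell import get_obs, camera, hand_in, tip_reach gives the robot as it stands. The module is installed in compiled form; this text tells all that it offers.
- The arm moves only by the tool move_arm, never from a script. Its argument "plan" is a list of rows, each an object with "delta_pos": the shift along the tool's x, y, z in m, a list of three; "turn": the turn, a rotation vector about the tool's x, y, z in rad, a list of three; "fingers": the closure, from 0 (fully open) to 1 (shut). A call has 1 to 12 rows; each row is the pose to reach, as a shift and turn from the pose commanded when the call began, along the tool's axes at that moment; what a row does not reach only later rows make up. A row lasts 1/8 s, in which the tool goes at most 62.5 mm and 10.7 degrees, less where a joint would pass 70% of its speed; a pose out of reach is approached as far as the arm can. A call with a gripper value outside its range is refused whole. The fingers move at their own pace and stop on an object; "force" is the grip in N (left out, the last holds). Time passes only in rows, so rows that repeat a pose let the fingers close. It gives the time, the measured TCP pose, the force, the opening and the grip force at its end, in the units of the state.
- get_obs(): the state, without advancing time (a new reading comes with each control period).
- camera(name): name is "side" or "top" or "wrist"; returns a dict with "color" (400x640x3 uint8, red, green, blue), "range_z" (400x640 float32, m along the optical axis (not along the pixel's ray), 0 where there is no reading), "fx", "fy", "cx", "cy" (pixels), "R" (3x3) and "t" (3): a world point X has camera coordinates R X + t; the wrist camera has in their place "tool_from_camera" (4x4, takes a point from camera to tool coordinates, whose origin is the TCP and whose axes are the flange's). Camera axes: x right, y down, z forward; pixel columns grow to the right and rows downward; lengths in m; the calibration is good to about 2 mm. The wrist camera is an equidistant fisheye: a pixel r from the principal point sees the ray r / f radians off the axis. A picture is of the moment at which its call begins: read the wrist's pose just before it.
- hand_in(): hands the job in; it is judged then, once.
The state is a dict: "clock": time; "joint_pos": joint angles; "joint_velocities": joint speeds; "tau": joint torques, N m; "position": TCP position; "ee_rot": TCP orientation; "ft_force": force on the tool from outside, world axes, zero at the start; "torque": the same for the moment, N m; "grip_width": opening from 0.0 (shut) to 1.0 (fully open); "grasp_force": force on a finger pad.
Only numpy, scipy, OpenCV 4.12 (cv2) and the standard library are available. Lean on these libraries where they do the work, as an engineer would, in place of code of your own. Each camera call takes 0.05 s, during which the arm holds its last target. There are 200 camera calls.

## Task

Put the drip-starting things back for the next baby: the left and the right infant arm board each flat in the blue tray of its own hand, with its thumb in the thumb recess, the tape roll down on the upright post, and the amber bottle upright in the steel cup. The bottle is glass, so keep it upright and set it down without dropping it, and leave the white pill jar and the yellow sharps box where they are.

Things in the scene. Friction and masses are not known exactly. Their poses are not given: they have to be found in the camera images.
- left_board: Yellow rigid arm board for a baby's left hand, 16 mm thick, 70 g. Origin: underside, at the grip point on the centre line; x to the finger end, z up. x from -58 to +54; 40 mm wide (straight sides, grip across y) for x -38 to +12, then 46 mm. A thumb lobe sticks out on the -y side (right side with fingers pointing away), x 20 to 49, out to y -47. Start yaw within 0.6 rad of world x.
- right_board: Yellow arm board for a baby's right hand: mirror image of left_board, same sizes, origin, axes and start yaw, but its thumb lobe is on the +y side (left side seen with the fingers pointing away), out to y +47.
- tape_roll: Loose roll of medical tape on a blue core, beige, lying flat, outer diameter 60 mm, hole 34 mm, 25 mm high, 60 g. Origin: centre of its underside; z up along the hole.
- bottle: Loose small amber glass bottle with white screw cap, standing, 107 mm high, body 46 mm in diameter up to 64 mm, then narrowing to a 24 mm neck at 78 mm; cap 29 mm in diameter from 83 to 107 mm (grip it there from above), about 190 g. Origin: centre of its underside; z up.
- left_tray: Fixed blue tray for left_board: floor 4 mm, rim 11 mm above the counter, board outline painted pale, 8 mm play round the board. Origin at counter level: a seated board has its x, y and yaw and lies 4 mm above it. x to the finger end, thumb recess on -y. Outline x -72 to 68, y -61 to 37; long sides have no rim for x -24 to 24 (finger room), but on -y a thumb opening to x 62. Yaw within 0.3 rad.
- right_tray: Fixed blue tray for right_board: mirror image of left_tray, with the thumb recess on the +y side (outline y -37 to 61), otherwise the same.
- tape_post: Fixed upright steel post, 16 mm in diameter, top 50 mm above the counter, on a grey disc 84 mm in diameter and 8 mm thick, on which the roll lies. Origin: on the post's axis at counter level; z up.
- bottle_well: Fixed steel cup for the bottle, inner diameter 64 mm, outer 72 mm (foot 96 mm, 3 mm thick), rim 32 mm and inner floor 4 mm above the counter. Origin: on its axis at counter level; z up.
- pill_jar: Loose white pill jar with blue cap and yellow label, 42 mm in diameter, 60 mm high; a bystander, not to be disturbed. Origin: centre of its underside.
- sharps_box: Loose yellow sharps box with red lid, 86 x 106 mm, 113 mm high; a bystander, not to be disturbed. Origin: centre of its underside.
Not all that is in view belongs to the job. Several things look just like the tape_roll: the one meant starts farthest to the robot's left. Leave any pink look-alike of the left_board alone.

How it is judged:
By the outcome, as a careful person would: the job done as asked, in the order asked, and still so for the second after the job is handed in, with the robot touching nothing.
It also fails if it takes over 109 s, if anything falls off the work surface, if the arm or the gripper's body presses on something with over 40 N, if the wrist force passes 120 N, or if a joint passes its speed limit or range.

## Working session

There is one attempt and no reset: what is moved stays moved. The work goes in short steps, Python scripts to look and compute and a tool call to move; the robot and the scene stay as the last step left them, time stands still between calls to the robot, and variables do not carry over. Pictures are saved under pics/ and viewed, at most 14 in all, crops included, and the job is handed in when it is done.

Besides the shell and the picture viewer there is one more tool, called after "Request:" in YAML: its name, and indented under it one key for each argument. move_arm: Moves the arm, as the interface text tells. Its arguments: {"type":"object","properties":{"plan":{"type":"array","items":{"type":"object","properties":{"delta_pos":{"type":"array","items":{"type":"number"}},"turn":{"type":"array","items":{"type":"number"}},"fingers":{"type":"number"}}}},"force":{"type":"number"}},"required":["plan"]}

```bash
mkdir -p pics; cat > h.py <<'E'
import numpy as np, cv2
from workcell import get_obs, camera, tip_reach
from scipy.spatial.transform import Rotation as Ro
def shot(n,fn=None):
    c=camera(n)
    if fn: cv2.imwrite(fn,cv2.cvtColor(c['color'],cv2.COLOR_RGB2BGR))
    return c
def cast(c,uv,z):
    uv=np.atleast_2d(uv).astype(float)
    d=np.c_[(uv[:,0]-c['cx'])/c['fx'],(uv[:,1]-c['cy'])/c['fy'],np.ones(len(uv))]@c['R']
    o=-c['R'].T@c['t']
    return o+d*((z-o[2])/d[:,2])[:,None]
def cloud(c):
    v,u=np.mgrid[:400,:640]; Z=c['range_z']
    P=np.stack([(u-c['cx'])/c['fx']*Z,(v-c['cy'])/c['fy']*Z,Z],-1)
    W=(P-c['t'])@c['R']; W[Z==0]=np.nan
    return W
E
python3 - <<'E'
from h import *
import pickle
o=get_obs(); print({k:np.round(v,3) for k,v in o.items()},tip_reach)
d={}
for n in('top','side'):
    c=shot(n,f'pics/{n}0.png'); d[n]=c
    print(n,c['fx'],c['cx'],c['cy'],-c['R'].T@c['t'],c['R'][2])
pickle.dump(d,open('d.pkl','wb'))
E
```

```text
{'clock': np.float64(0.0), 'joint_pos': array([-1.314,  0.333, -0.065,  1.461,  0.022,  1.35 , -0.088]), 'joint_velocities': array([ 0.002,  0.001, -0.001,  0.001,  0.001, -0.001, -0.001]), 'tau': array([ 0.0000e+00, -6.2544e+01,  4.9000e-02, -3.9160e+01,  1.6000e-02,
        1.0000e-02,  0.0000e+00]), 'position': array([0.173, 0.6  , 0.241]), 'ee_rot': array([ 0.139,  0.99 , -0.001, -0.   ]), 'ft_force': array([-0.331,  0.68 , -0.004]), 'torque': array([-0.021,  0.057, -0.004]), 'grasp_force': np.float64(0.0), 'grip_width': np.float64(0.999)} 0.011
top 371.1348183731113 318.7531706514363 194.73244842122114 [0.44355499 0.06735637 1.27394317] [ 0.05945049  0.00126935 -0.99823045]
side 380.4188316076303 320.12204308983917 200.82833203039965 [ 0.30047563 -0.72772153  0.77365451] [ 0.19417262  0.720665   -0.66553659]
```

View pics/top0.png

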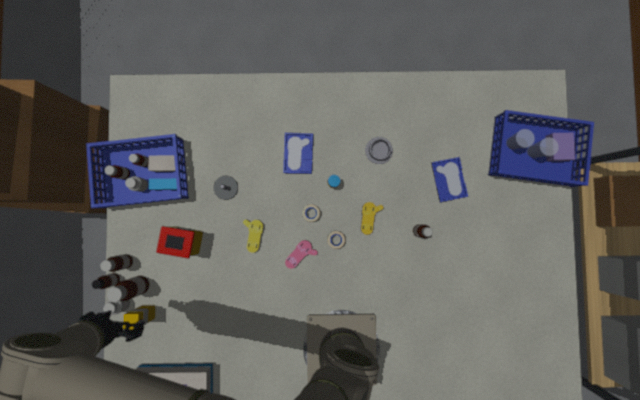

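View pics/side0.png

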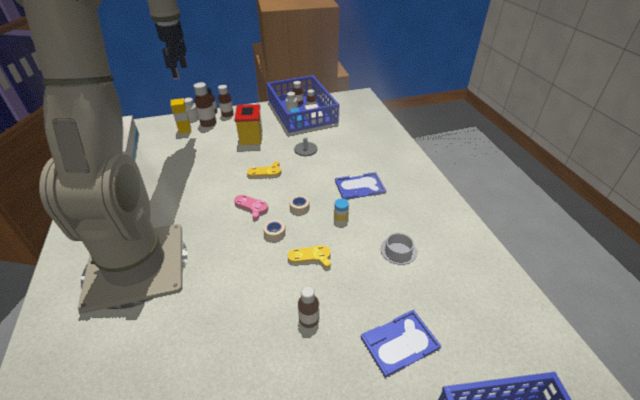

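The top view (up = +x, left = +y) shows yellow boards at (255,236) and (370,217), and a pink look-alike at (300,253). There are two tape rolls at (312,213) and (337,240); the one at column 312 is farther left, so it is the one meant. The post is at (226,187), the cup at (379,150), the trays at (298,153) and (449,179), and the lone bottle at (423,231). I'll check these in an enlarged crop.

```bash
python3 - <<'E'
import cv2
a=cv2.imread('pics/top0.png')[125:275,210:475]
cv2.imwrite('pics/crop0.png',cv2.resize(a,None,fx=3,fy=3,interpolation=cv2.INTER_CUBIC))
E
```

```text
(no output)
```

View pics/crop0.png

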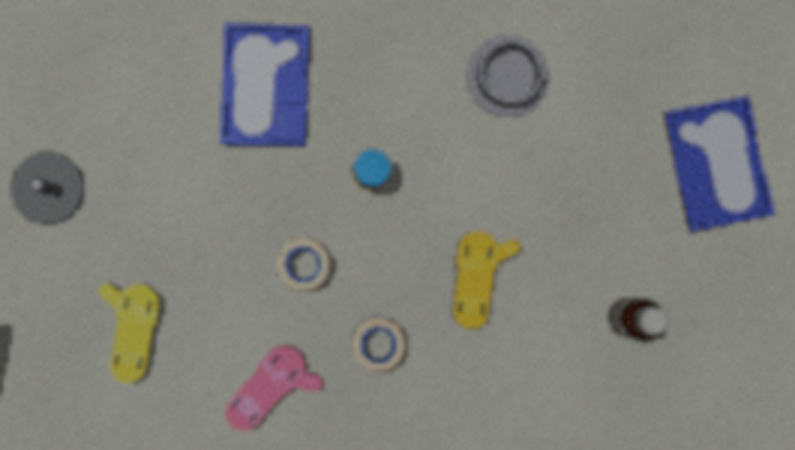

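The crop shows that the left roll is at about (312,213) and the left board at (370,217), with its lobe on the right. The right board is at (255,236), with its lobe on the left. The left tray is at (298,153) and the right tray at (449,179). Next I'll measure them in both views.

```bash
cat > m.py <<'E'
from h import *
# rectify camera onto plane z, 1 mm/px : image col = (x-x0)*1000, row=(y-y0)*1000
X0,Y0,S=0.25,-0.55,1000
def rect(c,z,w=650,h=1150):
    K=np.array([[c['fx'],0,c['cx']],[0,c['fy'],c['cy']],[0,0,1]])
    A=np.c_[c['R'][:,0]/S,c['R'][:,1]/S,c['R']@np.array([X0,Y0,z])+c['t']]
    return cv2.warpPerspective(c['color'],K@A,(w,h),flags=cv2.INTER_LINEAR|cv2.WARP_INVERSE_MAP)
def blobs(mask,amin,amax,opn=0):
    mask=mask.astype(np.uint8)
    if opn: mask=cv2.morphologyEx(mask,cv2.MORPH_OPEN,cv2.getStructuringElement(cv2.MORPH_ELLIPSE,(opn,opn)))
    out=[]
    for k in cv2.findContours(mask,cv2.RETR_EXTERNAL,cv2.CHAIN_APPROX_NONE)[0]:
        a=cv2.contourArea(k)
        if amin<a<amax:
            (cx,cy),(w,h),an=cv2.minAreaRect(k)
            if w<h: an+=90; w,h=h,w
            an=(an+90)%180-90
            out.append((round(X0+cx/S,4),round(Y0+cy/S,4),round(w),round(h),round(np.radians(an),3),int(a)))
    return out
def hsv(im): return [a.astype(int) for a in cv2.split(cv2.cvtColor(im,cv2.COLOR_RGB2HSV))]
E
python3 - <<'E'
from m import *
import pickle
d=pickle.load(open('d.pkl','rb'))
for n in('top','side'):
    c=d[n]; print('==',n)
    h,s,v=hsv(rect(c,.016)); y=(h>18)&(h<34)&(s>140)&(v>90)
    print('yellow full',blobs(y,3000,9000)); print('yellow open',blobs(y,2500,9000,35))
    h,s,v=hsv(rect(c,.011)); b=(h>105)&(h<130)&(s>110)
    print('tray',blobs(b,5000,20000))
    h,s,v=hsv(rect(c,.004)); w=(v>150)&(s<70)
    print('pale',blobs(w,2500,7500,31))
    h,s,v=hsv(rect(c,.025)); r=(h>8)&(h<25)&(s>35)&(s<130)&(v>140)
    print('roll',blobs(r,700,4500))
    h,s,v=hsv(rect(c,.107)); w=(v>150)&(s<60)
    print('cap',blobs(w,300,1500))
    h,s,v=hsv(rect(c,.06)); w=(h>92)&(h<110)&(s>110)
    print('jarcap',blobs(w,500,3000))
    W=cloud(c)
    np.save(n+'W.npy',W)
W=np.load('topW.npy')
for nm,(u,v) in dict(lb=(369,222),rb=(255,240),roll=(304,213),post=(221,187),disc=(226,194),cuprim=(379,139),cupfl=(379,151),cap=(427,232),ltray=(290,168),rtray=(437,190),jar=(334,182),box=(165,242),tbl=(400,300)).items():
    print(nm,np.round(np.nanmedian(W[v-1:v+2,u-1:u+2].reshape(-1,3),0),3))
E
```

```text
== top
yellow full [(0.4413, -0.0966, 109, 61, np.float64(-0.454), 4066)]
yellow open [(0.4333, -0.0957, 96, 40, np.float64(-0.077), 3153)]
tray [(0.6195, 0.5585, 225, 81, np.float64(0.0), 11135), (0.6631, 0.1385, 136, 94, np.float64(-0.044), 12266), (0.5665, -0.3774, 136, 96, np.float64(0.182), 12453)]
pale [(0.6644, 0.1542, 111, 51, np.float64(-0.161), 4556)]
roll [(0.368, 0.015, 54, 54, np.float64(-1.571), 2251)]
cap []
jarcap [(0.558, 0.567, 64, 40, np.float64(-1.571), 2392), (0.5615, 0.019, 39, 37, np.float64(0.785), 1160)]
== side
yellow full [(0.383, 0.291, 106, 72, np.float64(0.0), 4972), (0.4409, -0.0979, 112, 66, np.float64(-0.453), 4761)]
yellow open [(0.3822, 0.2843, 106, 53, np.float64(-0.058), 4526)]
tray [(0.566, 0.56, 100, 78, np.float64(0.0), 5108), (0.5677, -0.3801, 139, 98, np.float64(0.184), 12975), (0.7182, -0.5269, 232, 41, np.float64(-0.148), 7053)]
pale []
roll [(0.3835, 0.2935, 116, 71, np.float64(-0.148), 998), (0.458, 0.098, 64, 60, np.float64(-1.571), 3007), (0.367, 0.0145, 63, 60, np.float64(-1.571), 2970)]
cap [(0.6005, 0.5045, 49, 37, np.float64(0.0), 1499), (0.6191, 0.4445, 38, 15, np.float64(1.326), 447), (0.5926, 0.442, 41, 16, np.float64(1.305), 492)]
jarcap [(0.5516, 0.5811, 42, 31, np.float64(0.111), 1040), (0.557, 0.5191, 48, 23, np.float64(1.292), 880), (0.5622, 0.0171, 52, 37, np.float64(1.373), 1445)]
lb [ 0.424 -0.1    0.015]
rb [0.368 0.286 0.015]
roll [0.457 0.119 0.025]
post [0.546 0.393 0.048]
disc [0.525 0.386 0.007]
cuprim [ 0.704 -0.137  0.032]
cupfl [ 0.668 -0.141  0.003]
cap [ 0.392 -0.268  0.107]
ltray [0.613 0.167 0.004]
rtray [ 0.531 -0.337  0.003]
jar [0.557 0.019 0.059]
box [0.371 0.548 0.113]
tbl [ 0.16  -0.201  0.001]
```

```bash
cat >> m.py <<'E'
def toolpose():
    o=get_obs(); return Ro.from_quat(o['ee_rot']).as_matrix(),np.array(o['position'])
def wrist(fn=None):
    p=toolpose(); c=shot('wrist',fn); c['pose']=p; return c
def wproj(c,P):
    R,p=c['pose']; T=np.array(c['tool_from_camera'])
    q=((P-p)@R-T[:3,3])@T[:3,:3]
    rr=np.hypot(q[...,0],q[...,1])+1e-12; k=np.arctan2(rr,q[...,2])/rr
    return q[...,0]*k*c['fx']+c['cx'],q[...,1]*k*c['fy']+c['cy']
def wrect(c,z,w=650,h=1150):
    j,i=np.meshgrid(np.arange(w),np.arange(h))
    u,v=wproj(c,np.stack([X0+j/S,Y0+i/S,0*j+z],-1))
    return cv2.remap(c['color'],u.astype(np.float32),v.astype(np.float32),cv2.INTER_LINEAR)
def go(x,y,z,psi,ref=None):
    """delta from current pose to TCP x,y,z with closing line at yaw psi+90deg"""
    R,p=toolpose() if ref is None else ref
    best=None
    for k in(0,1):
        a=psi+np.pi/2+k*np.pi
        Y=np.array([np.cos(a),np.sin(a),0]);Z=np.array([0,0,-1.]);X=np.cross(Y,Z)
        r=Ro.from_matrix(R.T@np.c_[X,Y,Z]).as_rotvec()
        if best is None or np.linalg.norm(r)<np.linalg.norm(best): best=r
    print('delta',np.round(R.T@(np.array([x,y,z])-p),4),'turn',np.round(best,3))
E
python3 - <<'E'
from m import *
go(.45,.25,.32,0.); go(.41,-.097,.27,0.)
c=camera('wrist'); print(c['fx'],c['cx'],c['cy'],np.round(c['tool_from_camera'],3))
E
```

```text
delta [-0.3635 -0.2602 -0.0781] turn [-0.001 -0.    -0.28 ]
delta [-0.4208 -0.6047 -0.0276] turn [-0.001 -0.    -0.28 ]
309.70691628693146 325.69202022296537 200.9662491663572 [[ 0.001 -0.948 -0.318  0.082]
 [ 1.     0.002 -0.     0.   ]
 [ 0.001 -0.318  0.948 -0.131]
 [ 0.     0.     0.     1.   ]]
```

Request:
move_arm:
  plan:
    - {"delta_pos":[-0.04,-0.03,-0.06],"turn":[0,0,-0.1]}
    - {"delta_pos":[-0.36,-0.26,-0.08],"turn":[0,0,-0.28]}
    - {"delta_pos":[-0.36,-0.26,-0.08],"turn":[0,0,-0.28]}
    - {"delta_pos":[-0.36,-0.26,-0.08],"turn":[0,0,-0.28]}
    - {"delta_pos":[-0.36,-0.26,-0.08],"turn":[0,0,-0.28]}
    - {"delta_pos":[-0.36,-0.26,-0.08],"turn":[0,0,-0.28]}
    - {"delta_pos":[-0.36,-0.26,-0.08],"turn":[0,0,-0.28]}
    - {"delta_pos":[-0.36,-0.26,-0.08],"turn":[0,0,-0.28]}
    - {"delta_pos":[-0.36,-0.26,-0.08],"turn":[0,0,-0.28]}
    - {"delta_pos":[-0.36,-0.26,-0.08],"turn":[0,0,-0.28]}

```text
validation failed for argument at $.pl...
```

```bash
python3 - <<'E'
from m import *
c=wrist('pics/w1.png'); print(np.round(c['pose'][1],3),get_obs()['clock'])
import pickle; pickle.dump(c,open('w1.pkl','wb'))
go(.41,-.10,.27,0.)
E
```

```text
[0.173 0.6   0.242] 0.2
delta [-0.4217 -0.6077 -0.0277] turn [-0.001 -0.    -0.28 ]
```

View pics/w1.png

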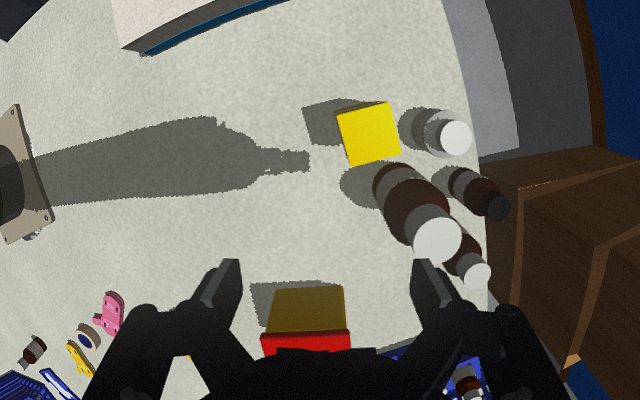

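The move was refused because each row needs a fingers value. I'll resend with it. The wrist picture shows the bottles and sharps box near the start pose, with the fingers at the bottom of the image.

Request:
move_arm:
  plan:
    - {"delta_pos":[-0.04,-0.03,-0.06],"turn":[0,0,-0.1],"fingers":0}
    - {"delta_pos":[-0.36,-0.26,-0.08],"turn":[0,0,-0.28],"fingers":0}
    - {"delta_pos":[-0.36,-0.26,-0.08],"turn":[0,0,-0.28],"fingers":0}
    - {"delta_pos":[-0.36,-0.26,-0.08],"turn":[0,0,-0.28],"fingers":0}
    - {"delta_pos":[-0.36,-0.26,-0.08],"turn":[0,0,-0.28],"fingers":0}
    - {"delta_pos":[-0.36,-0.26,-0.08],"turn":[0,0,-0.28],"fingers":0}
    - {"delta_pos":[-0.36,-0.26,-0.08],"turn":[0,0,-0.28],"fingers":0}
    - {"delta_pos":[-0.36,-0.26,-0.08],"turn":[0,0,-0.28],"fingers":0}
    - {"delta_pos":[-0.36,-0.26,-0.08],"turn":[0,0,-0.28],"fingers":0}
    - {"delta_pos":[-0.36,-0.26,-0.08],"turn":[0,0,-0.28],"fingers":0}

```text
clock: 1.45
position: [0.4462, 0.2522, 0.3221]
ee_rot: [-0.001, 1.0, 0.0, -0.0]
ft_force: [1.0, 0.1, -0.1]
grip_width: 0.997
grasp_force: 0.0
```

```bash
python3 - <<'E'
from m import *
c=wrist('pics/w2.png'); print(np.round(c['pose'][1],3),get_obs()['clock'])
import pickle; pickle.dump(c,open('w1.pkl','wb'))
go(.42,-.10,.27,0.)
E
```

```text
[0.446 0.252 0.322] 1.5
delta [ 0.0267 -0.3525  0.052 ] turn [ 0.    -0.001  0.002]
```

View pics/w2.png

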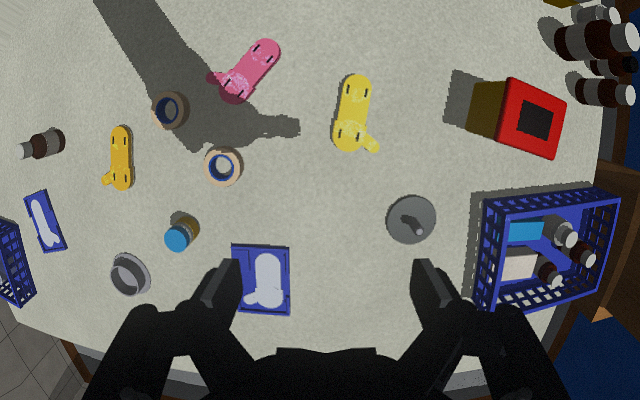

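The wrist picture shows both yellow boards at (120,158) and (352,112), the roll meant at (223,166), the left tray at (262,280), the post disc at (411,219) and the cup at (130,275). I'll move over the left board.

Request:
move_arm:
  plan:
    - {"delta_pos":[0.03,-0.35,0.05],"turn":[0,0,0],"fingers":0}
    - {"delta_pos":[0.03,-0.35,0.05],"turn":[0,0,0],"fingers":0}
    - {"delta_pos":[0.03,-0.35,0.05],"turn":[0,0,0],"fingers":0}
    - {"delta_pos":[0.03,-0.35,0.05],"turn":[0,0,0],"fingers":0}
    - {"delta_pos":[0.03,-0.35,0.05],"turn":[0,0,0],"fingers":0}
    - {"delta_pos":[0.03,-0.35,0.05],"turn":[0,0,0],"fingers":0}
    - {"delta_pos":[0.03,-0.35,0.05],"turn":[0,0,0],"fingers":0}
    - {"delta_pos":[0.03,-0.35,0.05],"turn":[0,0,0],"fingers":0}

```text
clock: 2.5
position: [0.4171, -0.0971, 0.2724]
ee_rot: [-0.001, 1.0, 0.0, 0.0]
ft_force: [-0.5, 0.2, 0.0]
grip_width: 1.001
grasp_force: 0.0
```

```bash
cat >> m.py <<'E'
def ymask(im):
    h,s,v=hsv(im); return (h>18)&(h<34)&(s>150)&(v>60)
def bmask(im):
    h,s,v=hsv(im); return (h>105)&(h<130)&(s>110)&(v>40)
def pmask(im):
    h,s,v=hsv(im); return (v>150)&(s<60)&(h>95)&(h<140)
E
cat > meas.py <<'E'
from m import *
import pickle
c1=pickle.load(open('w1.pkl','rb'))
c2=wrist('pics/w3.png'); pickle.dump(c2,open('w2.pkl','wb'))
print(np.round(c2['pose'][1],3))
for c in(c1,c2):
    print('==')
    y=ymask(wrect(c,.016))
    print('full',blobs(y,3000,9000)); print('open',blobs(y,2500,9000,37))
    im=wrect(c,.011); cv2.imwrite('pics/r.png',im[:,:,::-1])
    print('tray',blobs(bmask(im),5000,20000))
    print('pale',blobs(pmask(wrect(c,.004)),2500,7500,33))
    h,s,v=hsv(wrect(c,.025)); print('roll',blobs((h>8)&(h<25)&(s>35)&(s<130)&(v>110),700,4500))
E
python3 meas.py
```

```text
[ 0.417 -0.097  0.272]
==
full [(0.3559, 0.4948, 94, 53, np.float64(-0.177), 4071), (0.4402, -0.0928, 116, 68, np.float64(-0.459), 4990)]
open []
tray [(0.625, 0.5585, 250, 81, np.float64(0.0), 14646), (0.6606, 0.1413, 140, 98, np.float64(-0.051), 12165), (0.5646, -0.3709, 139, 109, np.float64(0.188), 14014), (0.6775, -0.524, 215, 52, np.float64(0.0), 7602)]
pale [(0.6633, 0.1538, 114, 52, np.float64(-0.144), 4676), (0.5685, -0.3876, 114, 51, np.float64(0.175), 4495)]
roll [(0.457, 0.0985, 59, 56, np.float64(-1.571), 2609)]
==
full [(0.3827, 0.2873, 114, 66, np.float64(0.155), 4784), (0.4392, -0.0963, 114, 64, np.float64(-0.459), 4221)]
open []
tray [(0.6264, 0.5596, 251, 96, np.float64(0.084), 12235), (0.5641, -0.3745, 140, 103, np.float64(0.184), 13558), (0.6735, -0.5265, 209, 47, np.float64(0.0), 6113)]
pale [(0.5685, -0.39, 115, 52, np.float64(0.219), 4648)]
roll [(0.4555, 0.097, 59, 58, np.float64(0.0), 2682)]
```

View pics/w3.png

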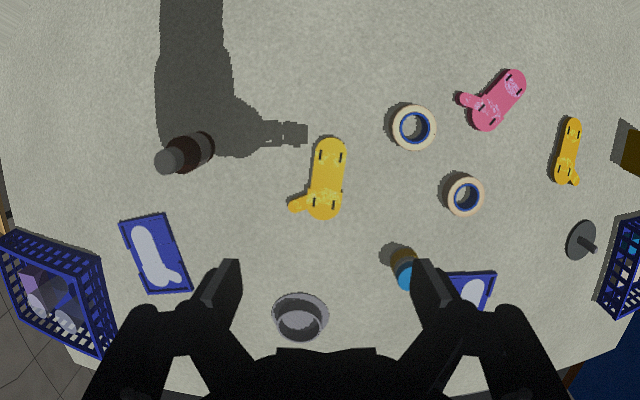

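The wrist picture shows the left board centred at (325,178), with its lobe to the lower left, which is world right. The roll meant is at (465,196), the right tray at (155,253) and the cup at (300,315). Next I'll fit the board and outline poses from their straight sides.

```bash
cat >> m.py <<'E'
def boards(mask,amin=3500,amax=7500):
    """outline pose (grip origin x,y,yaw, side of lobe) from straight sides and ends"""
    m=cv2.morphologyEx(mask.astype(np.uint8),cv2.MORPH_CLOSE,np.ones((7,7),np.uint8)); out=[]
    for k in cv2.findContours(m,cv2.RETR_EXTERNAL,cv2.CHAIN_APPROX_NONE)[0]:
        if not amin<cv2.contourArea(k)<amax: continue
        f=np.zeros_like(m); cv2.drawContours(f,[k],-1,1,-1)
        r,cc=np.nonzero(f); P=np.c_[X0+cc/S,Y0+r/S]*1000
        c=P.mean(0); u=np.linalg.svd(P-c,full_matrices=False)[2][0]; u*=np.sign(u[0]); yaw=np.arctan2(u[1],u[0]); o=c
        for _ in range(8):
            M=np.array([[np.cos(yaw),np.sin(yaw)],[-np.sin(yaw),np.cos(yaw)]]); L=(P-o)@M.T
            core=L[abs(L[:,1])<12,0]; x=(np.sort(core)[20]-(-58)+np.sort(core)[-20]-54)/2
            L[:,0]-=x
            xs=np.arange(-36,10,2); mid=[];wd=[]
            for a in xs:
                q=L[(abs(L[:,0]-a)<1.5)][:,1]; mid.append((q.min()+q.max())/2 if len(q) else 0); wd.append(np.ptp(q) if len(q) else 0)
            s,b=np.polyfit(xs,mid,1); o=o+np.array([x,b])@M; yaw+=np.arctan(s)
        side='L' if L[:,1].min()<-40 else 'R' if L[:,1].max()>40 else '?'
        out.append((side,np.round(o/1000,4).tolist(),round(float(yaw),3),'w',round(float(np.median(wd)),1),'len',round(float(np.ptp(core)),1)))
    return out
E
cat > b.py <<'E'
from m import *
import pickle
d=pickle.load(open('d.pkl','rb'))
L=[(n,lambda z,c=d[n]:rect(c,z)) for n in d]+[(n,lambda z,c=pickle.load(open(n+'.pkl','rb')):wrect(c,z)) for n in('w1','w2')]
for n,f in L:
    print(n,'boards',boards(ymask(f(.016)),2800)); print('   pale',boards(pmask(f(.004))))
E
python3 b.py
```

```text
top boards [('L', [0.4399, -0.0965], -0.128, 'w', 35.5, 'len', 105.1)]
   pale [('L', [0.6669, 0.1515], -0.091, 'w', 43.3, 'len', 113.4), ('R', [0.571, -0.3908], 0.205, 'w', 33.2, 'len', 105.0)]
side boards [('R', [0.3837, 0.2865], -0.143, 'w', 41.7, 'len', 106.5), ('L', [0.4401, -0.0977], -0.097, 'w', 40.4, 'len', 108.1)]
   pale [('L', [0.669, 0.1555], -0.04, 'w', 45.1, 'len', 117.3), ('R', [0.5737, -0.3886], 0.187, 'w', 44.7, 'len', 117.3)]
w1 boards [('?', [0.3613, 0.4936], -0.201, 'w', 52.2, 'len', 89.3), ('?', [0.3825, 0.2892], -0.088, 'w', 38.3, 'len', 108.8), ('L', [0.4387, -0.0925], -0.137, 'w', 43.7, 'len', 111.0)]
   pale [('L', [0.6652, 0.1523], -0.05, 'w', 43.1, 'len', 115.3), ('R', [0.5712, -0.3901], 0.182, 'w', 43.1, 'len', 115.1)]
w2 boards [('R', [0.3813, 0.2846], -0.174, 'w', 47.0, 'len', 110.0), ('L', [0.4379, -0.0962], -0.128, 'w', 38.3, 'len', 110.8)]
   pale [('R', [0.5706, -0.3895], 0.189, 'w', 42.8, 'len', 115.3)]
```

```bash
python3 -c "
from m import *
go(.4355,-.096,.013,-.128)"
```

```text
delta [-0.0183  0.0008  0.2594] turn [0.    0.    0.131]
```

Request:
move_arm:
  force: 40
  plan:
    - {"delta_pos":[-0.018,0.001,0.05],"turn":[0,0,0.13],"fingers":0.1}
    - {"delta_pos":[-0.018,0.001,0.11],"turn":[0,0,0.13],"fingers":0.25}
    - {"delta_pos":[-0.018,0.001,0.17],"turn":[0,0,0.13],"fingers":0.25}
    - {"delta_pos":[-0.018,0.001,0.22],"turn":[0,0,0.13],"fingers":0.25}
    - {"delta_pos":[-0.018,0.001,0.245],"turn":[0,0,0.13],"fingers":0.25}
    - {"delta_pos":[-0.018,0.001,0.259],"turn":[0,0,0.13],"fingers":0.25}
    - {"delta_pos":[-0.018,0.001,0.259],"turn":[0,0,0.13],"fingers":0.25}
    - {"delta_pos":[-0.018,0.001,0.259],"turn":[0,0,0.13],"fingers":0.8}
    - {"delta_pos":[-0.018,0.001,0.259],"turn":[0,0,0.13],"fingers":0.8}
    - {"delta_pos":[-0.018,0.001,0.259],"turn":[0,0,0.13],"fingers":0.8}
    - {"delta_pos":[-0.018,0.001,0.259],"turn":[0,0,0.13],"fingers":0.8}

```text
clock: 3.92
position: [0.4359, -0.0973, 0.0145]
ee_rot: [0.065, 0.998, 0.001, 0.001]
ft_force: [-1.6, 0.3, 7.2]
grip_width: 0.455
grasp_force: 40.6
```

```bash
python3 -c "
from m import *
go(.662,.152,.14,-.047);go(.662,.152,.02,-.047)"
```

```text
delta [-0.1922  0.2766 -0.1248] turn [ 0.001  0.002 -0.083]
delta [-0.192   0.2765 -0.0048] turn [ 0.001  0.002 -0.083]
```

Request:
move_arm:
  plan:
    - {"delta_pos":[0,0,-0.02],"turn":[0,0,0],"fingers":0.8}
    - {"delta_pos":[0,0,-0.07],"turn":[0,0,0],"fingers":0.8}
    - {"delta_pos":[-0.01,0.015,-0.125],"turn":[0,0,0],"fingers":0.8}
    - {"delta_pos":[-0.19,0.275,-0.125],"turn":[0,0.002,-0.083],"fingers":0.8}
    - {"delta_pos":[-0.19,0.275,-0.125],"turn":[0,0.002,-0.083],"fingers":0.8}
    - {"delta_pos":[-0.19,0.275,-0.125],"turn":[0,0.002,-0.083],"fingers":0.8}
    - {"delta_pos":[-0.192,0.276,-0.125],"turn":[0,0.002,-0.083],"fingers":0.8}
    - {"delta_pos":[-0.192,0.276,-0.125],"turn":[0,0.002,-0.083],"fingers":0.8}
    - {"delta_pos":[-0.192,0.276,-0.125],"turn":[0,0.002,-0.083],"fingers":0.8}
    - {"delta_pos":[-0.192,0.276,-0.125],"turn":[0,0.002,-0.083],"fingers":0.8}

```text
clock: 5.18
position: [0.661, 0.1509, 0.1385]
ee_rot: [0.023, 1.0, -0.0, -0.001]
ft_force: [-0.3, -0.3, -0.8]
grip_width: 0.455
grasp_force: 40.8
```

```bash
python3 - <<'E'
from m import *
import pickle
c=wrist(); W=c['pose'][1]; z=float(W[2]); print(np.round(W,4))
pickle.dump(c,open('w3.pkl','wb'))
print('held',boards(ymask(wrect(c,z+.0015)),2800))
print('pale',boards(pmask(wrect(c,.004))), 'tray',blobs(bmask(wrect(c,.011)),5000,20000))
t=shot('top'); print('held top',boards(ymask(rect(t,z+.0015)),2800)); 
cv2.imwrite('pics/w4.png',np.vstack([c['color'],t['color']])[:,:,::-1][:, :][:400])
go(.662,.152,.02,-.047)
E
```

```text
[0.661  0.1509 0.1385]
held [('?', [0.6623, 0.1512], -0.037, 'w', 38.1, 'len', 111.1)]
pale [] tray [(0.6277, 0.5418, 241, 73, np.float64(0.234), 10000)]
held top []
delta [-0.0014  0.0025  0.119 ] turn [-0.    -0.002 -0.002]
```

View pics/w4.png

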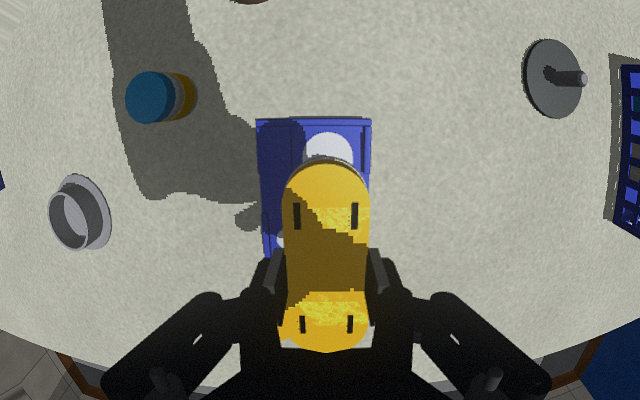

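The held board is at (325,250), above the blue tray at (315,185) and aligned with it. I'll lower it.

Request:
move_arm:
  plan:
    - {"delta_pos":[-0.002,0.002,0.05],"turn":[0,0,0],"fingers":0.8}
    - {"delta_pos":[-0.002,0.002,0.09],"turn":[0,0,0],"fingers":0.8}
    - {"delta_pos":[-0.002,0.002,0.11],"turn":[0,0,0],"fingers":0.8}
    - {"delta_pos":[-0.002,0.002,0.118],"turn":[0,0,0],"fingers":0.8}
    - {"delta_pos":[-0.002,0.002,0.119],"turn":[0,0,0],"fingers":0.8}
    - {"delta_pos":[-0.002,0.002,0.119],"turn":[0,0,0],"fingers":0.8}

```text
clock: 6.02
position: [0.6637, 0.1533, 0.0208]
ee_rot: [0.023, 1.0, 0.0, 0.0]
ft_force: [-0.0, 0.7, 0.3]
grip_width: 0.452
grasp_force: 40.8
```

```bash
python3 - <<'E'
from m import *
go(.662,.152,.02,-.047)
E
```

```text
delta [ 0.0017 -0.0014  0.0008] turn [0.001 0.    0.   ]
```

Request:
move_arm:
  plan:
    - {"delta_pos":[0.001,-0.001,0.002],"turn":[0,0,0],"fingers":0.8}
    - {"delta_pos":[0.001,-0.001,0.002],"turn":[0,0,0],"fingers":0.4}
    - {"delta_pos":[0.001,-0.001,0.002],"turn":[0,0,0],"fingers":0.25}
    - {"delta_pos":[0.001,-0.001,0.0],"turn":[0,0,0],"fingers":0.25}
    - {"delta_pos":[0.001,-0.001,-0.02],"turn":[0,0,0],"fingers":0.2}
    - {"delta_pos":[0.001,-0.001,-0.07],"turn":[0,0,0],"fingers":0.1}
    - {"delta_pos":[0.05,-0.001,-0.13],"turn":[0,0,0],"fingers":0}
    - {"delta_pos":[0.1,0.03,-0.18],"turn":[0,0,0],"fingers":0}
    - {"delta_pos":[0.15,0.06,-0.23],"turn":[0,0,0],"fingers":0}
    - {"delta_pos":[0.2,0.09,-0.25],"turn":[0,0,0],"fingers":0}
    - {"delta_pos":[0.25,0.12,-0.25],"turn":[0,0,0],"fingers":0}
    - {"delta_pos":[0.25,0.12,-0.25],"turn":[0,0,0],"fingers":0}

```text
clock: 7.52
position: [0.417, 0.2864, 0.2723]
ee_rot: [0.022, 1.0, 0.002, -0.0]
ft_force: [0.5, 0.9, 0.4]
grip_width: 0.999
grasp_force: 0.0
```

```bash
python3 - <<'E'
from m import *
import pickle
c=wrist('pics/w5.png'); print(np.round(c['pose'][1],4))
pickle.dump(c,open('w5.pkl','wb'))
for z in(.016,.02): print(z,boards(ymask(wrect(c,z)),2800))
print('tray',blobs(bmask(wrect(c,.011)),5000,20000))
t=shot('top');W=cloud(t); k=W[...,2]
m=(abs(W[...,0]-.66)<.05)&(abs(W[...,1]-.152)<.012); print('board top z',np.round(np.nanpercentile(k[m],[10,50,90]),4))
for z in(.016,.02):print(boards(ymask(rect(t,z)),2800))
E
```

```text
[0.417  0.2864 0.2723]
0.016 [('?', [0.3638, 0.4932], -0.188, 'w', 51.2, 'len', 89.2), ('R', [0.3827, 0.2893], -0.165, 'w', 38.3, 'len', 109.7), ('?', [0.6649, 0.153], -0.098, 'w', 40.4, 'len', 117.9)]
0.02 [('?', [0.3637, 0.491], -0.186, 'w', 51.0, 'len', 87.5), ('R', [0.3822, 0.2893], -0.162, 'w', 37.8, 'len', 108.7), ('?', [0.6618, 0.1543], -0.102, 'w', 40.4, 'len', 115.9)]
tray [(0.5955, 0.5575, 193, 83, np.float64(0.0), 11344), (0.5643, -0.3692, 139, 113, np.float64(0.186), 14282), (0.6787, -0.5337, 217, 55, np.float64(-0.124), 8219)]
board top z [0.0163 0.02   0.0231]
[]
[]
```

View pics/w5.png

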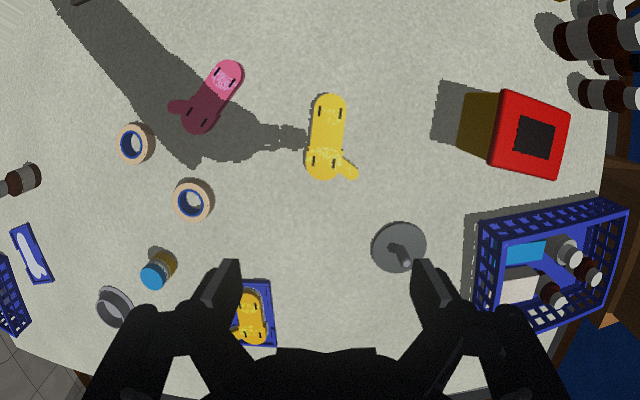

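The wrist picture shows the left board inside its tray at (253,318). The right board is at (325,140) with its lobe on world left. Next is the right board.

```bash
python3 -c "
from m import *
go(.3797,.2885,.014,-.163)"
```

```text
delta [ 0.0367 -0.0014  0.2582] turn [ 0.004 -0.001  0.121]
```

Request:
move_arm:
  force: 40
  plan:
    - {"delta_pos":[0.037,-0.001,0.04],"turn":[0.004,0,0.12],"fingers":0.1}
    - {"delta_pos":[0.037,-0.001,0.1],"turn":[0.004,0,0.12],"fingers":0.25}
    - {"delta_pos":[0.037,-0.001,0.16],"turn":[0.004,0,0.12],"fingers":0.25}
    - {"delta_pos":[0.037,-0.001,0.22],"turn":[0.004,0,0.12],"fingers":0.25}
    - {"delta_pos":[0.037,-0.001,0.245],"turn":[0.004,0,0.12],"fingers":0.25}
    - {"delta_pos":[0.037,-0.001,0.258],"turn":[0.004,0,0.12],"fingers":0.25}
    - {"delta_pos":[0.037,-0.001,0.258],"turn":[0.004,0,0.12],"fingers":0.25}
    - {"delta_pos":[0.037,-0.001,0.258],"turn":[0.004,0,0.12],"fingers":0.8}
    - {"delta_pos":[0.037,-0.001,0.258],"turn":[0.004,0,0.12],"fingers":0.8}
    - {"delta_pos":[0.037,-0.001,0.258],"turn":[0.004,0,0.12],"fingers":0.8}
    - {"delta_pos":[0.037,-0.001,0.258],"turn":[0.004,0,0.12],"fingers":0.8}

```text
clock: 9.0
position: [0.3826, 0.2863, 0.0134]
ee_rot: [0.083, 0.997, -0.001, -0.0]
ft_force: [0.1, -1.0, 5.9]
grip_width: 0.451
grasp_force: 40.3
```

```bash
python3 -c "
from m import *
go(.568,-.390,.18,.186)"
```

```text
delta [-0.2951 -0.6364 -0.1657] turn [-0.002 -0.001 -0.353]
```

Request:
move_arm:
  plan:
    - {"delta_pos":[0,0,-0.02],"turn":[0,0,0],"fingers":0.8}
    - {"delta_pos":[0,0,-0.07],"turn":[0,0,0],"fingers":0.8}
    - {"delta_pos":[-0.01,-0.015,-0.12],"turn":[0,0,0],"fingers":0.8}
    - {"delta_pos":[-0.035,-0.07,-0.155],"turn":[0,0,-0.05],"fingers":0.8}
    - {"delta_pos":[-0.298,-0.636,-0.165],"turn":[0,0,-0.353],"fingers":0.8}
    - {"delta_pos":[-0.298,-0.636,-0.165],"turn":[0,0,-0.353],"fingers":0.8}
    - {"delta_pos":[-0.298,-0.636,-0.165],"turn":[0,0,-0.353],"fingers":0.8}
    - {"delta_pos":[-0.298,-0.636,-0.165],"turn":[0,0,-0.353],"fingers":0.8}
    - {"delta_pos":[-0.298,-0.636,-0.165],"turn":[0,0,-0.353],"fingers":0.8}
    - {"delta_pos":[-0.298,-0.636,-0.165],"turn":[0,0,-0.353],"fingers":0.8}
    - {"delta_pos":[-0.298,-0.636,-0.165],"turn":[0,0,-0.353],"fingers":0.8}
    - {"delta_pos":[-0.298,-0.636,-0.165],"turn":[0,0,-0.353],"fingers":0.8}

```text
clock: 10.5
position: [0.5351, -0.26, 0.1765]
ee_rot: [-0.094, 0.996, -0.002, -0.0]
ft_force: [0.5, 0.6, 0.2]
grip_width: 0.457
grasp_force: 40.8
```

Request:
move_arm:
  plan:
    - {"delta_pos":[-0.3,-0.64,-0.165],"turn":[0,0,-0.353],"fingers":0.8}

```text
clock: 10.62
position: [0.564, -0.3022, 0.1879]
ee_rot: [-0.171, 0.985, -0.002, -0.003]
ft_force: [1.6, 1.7, 0.1]
grip_width: 0.457
grasp_force: 40.8
```

```bash
python3 -c "
from m import *
go(.571,-.390,.15,.186)"
```

```text
delta [ 0.0228 -0.0848  0.0383] turn [-0.004 -0.006  0.159]
```

Request:
move_arm:
  plan:
    - {"delta_pos":[0.023,-0.05,0.03],"turn":[-0.004,-0.006,0.159],"fingers":0.8}
    - {"delta_pos":[0.023,-0.085,0.038],"turn":[-0.004,-0.006,0.159],"fingers":0.8}
    - {"delta_pos":[0.023,-0.085,0.038],"turn":[-0.004,-0.006,0.159],"fingers":0.8}
    - {"delta_pos":[0.023,-0.085,0.038],"turn":[-0.004,-0.006,0.159],"fingers":0.8}

```text
clock: 11.12
position: [0.5718, -0.387, 0.1511]
ee_rot: [-0.093, 0.996, 0.0, 0.001]
ft_force: [0.4, 1.2, -0.4]
grip_width: 0.454
grasp_force: 40.8
```

```bash
python3 - <<'E'
from m import *
c=wrist(); p=c['pose'][1]; z=float(p[2]); print(np.round(p,4),Ro.from_matrix(c['pose'][0]).as_quat().round(4))
im=wrect(c,z+.0025)
print('held',boards(ymask(im),2800))
# rear end of the board along tray axis
r,cc=np.nonzero(ymask(im)); P=np.c_[X0+cc/S,Y0+r/S]-p[:2]; a=.186
L=P@np.array([[np.cos(a),-np.sin(a)],[np.sin(a),np.cos(a)]]); k=L[(abs(L[:,1])<.012)&(abs(L[:,0])<.1)]; print('x ends rel TCP',k[:,0].min(),k[:,0].max())
go(.571,-.390,.02,.186)
E
```

```text
[ 0.5718 -0.387   0.1511] [-0.0926  0.9957  0.      0.0013]
held [('?', [0.5708, -0.3866], 0.225, 'w', 38.5, 'len', 111.5)]
x ends rel TCP -0.05862559612507708 0.052689622216089305
delta [ 0.0021 -0.0033  0.1312] turn [-0.     0.003  0.   ]
```

Request:
move_arm:
  plan:
    - {"delta_pos":[0.001,-0.003,0.05],"turn":[0,0.003,0],"fingers":0.8}
    - {"delta_pos":[0.001,-0.003,0.1],"turn":[0,0.003,0],"fingers":0.8}
    - {"delta_pos":[0.001,-0.003,0.12],"turn":[0,0.003,0],"fingers":0.8}
    - {"delta_pos":[0.001,-0.003,0.131],"turn":[0,0.003,0],"fingers":0.8}
    - {"delta_pos":[0.001,-0.003,0.132],"turn":[0,0.003,0],"fingers":0.8}
    - {"delta_pos":[0.001,-0.003,0.132],"turn":[0,0.003,0],"fingers":0.8}

```text
clock: 11.92
position: [0.5721, -0.3913, 0.0201]
ee_rot: [-0.092, 0.996, -0.001, 0.0]
ft_force: [-0.2, -0.1, -0.8]
grip_width: 0.458
grasp_force: 40.8
```

Request:
move_arm:
  plan:
    - {"delta_pos":[0,0.001,0.0025],"turn":[0,0,0],"fingers":0.8}
    - {"delta_pos":[0,0.001,0.0025],"turn":[0,0,0],"fingers":0.8}
    - {"delta_pos":[0,0.001,0.0025],"turn":[0,0,0],"fingers":0.4}
    - {"delta_pos":[0,0.001,0.0025],"turn":[0,0,0],"fingers":0.25}
    - {"delta_pos":[0,0.001,0.0],"turn":[0,0,0],"fingers":0.25}
    - {"delta_pos":[0,0.001,-0.02],"turn":[0,0,0],"fingers":0.2}
    - {"delta_pos":[0,0.001,-0.07],"turn":[0,0,0],"fingers":0.1}
    - {"delta_pos":[0,0.001,-0.13],"turn":[0,0,0],"fingers":0}
    - {"delta_pos":[0,0.001,-0.19],"turn":[0,0,0],"fingers":0}
    - {"delta_pos":[0.01,0.05,-0.22],"turn":[0,0,0.1],"fingers":0}
    - {"delta_pos":[0.02,0.11,-0.24],"turn":[0,0,0.18],"fingers":0}
    - {"delta_pos":[0.03,0.17,-0.25],"turn":[0,0,0.18],"fingers":0}

```text
clock: 13.42
position: [0.5105, -0.2288, 0.2705]
ee_rot: [-0.001, 1.0, -0.0, 0.001]
ft_force: [1.0, 1.7, 1.1]
grip_width: 1.001
grasp_force: 0.0
```

```bash
python3 - <<'E'
from m import *
c=wrist('pics/w6.png'); p=c['pose'][1]; print(np.round(p,4))
for z in (.02,): print('boards',boards(ymask(wrect(c,z)),2800))
im=wrect(c,.025); h,s,v=hsv(im); print('roll',blobs((h>8)&(h<25)&(s>35)&(s<130)&(v>110),700,4500))
print('tray',blobs(bmask(wrect(c,.011))|ymask(wrect(c,.011)),5000,20000))
go(.43,.07,.27,0)
E
```

```text
[ 0.5105 -0.2288  0.2705]
boards [('L', [0.6626, 0.1483], -0.091, 'w', 45.3, 'len', 112.7), ('R', [0.5706, -0.3882], 0.179, 'w', 41.1, 'len', 111.7)]
roll [(0.4555, 0.0966, 59, 59, np.float64(0.896), 2679), (0.3651, 0.0132, 59, 58, np.float64(1.107), 2666)]
tray [(0.6591, 0.1355, 142, 104, np.float64(-0.043), 10974), (0.5647, -0.3765, 139, 100, np.float64(0.186), 13195)]
delta [0.077  0.2918 0.0021] turn [0.004 0.001 0.011]
```

View pics/w6.png

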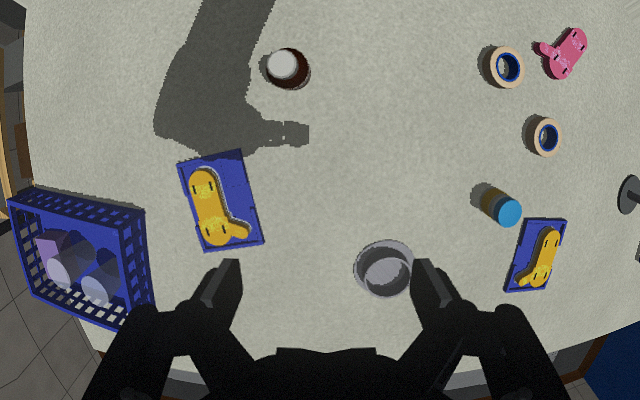

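Both boards lie in their trays, the right at (218,208) and the left at (540,257). Next is the roll, and I'll measure the post, cup and bottle from depth.

```bash
cat > q.py <<'E'
from m import *
for n in('top','side'):
    W=cloud(shot(n))
    def sel(x,y,r,z0,z1):
        m=(np.hypot(W[...,0]-x,W[...,1]-y)<r)&(W[...,2]>z0)&(W[...,2]<z1); return W[m]
    def circ(P):
        A=np.c_[2*P[:,:2],np.ones(len(P))]; s=np.linalg.lstsq(A,(P[:,:2]**2).sum(1),rcond=None)[0]
        return np.round([s[0],s[1],np.sqrt(s[2]+s[0]**2+s[1]**2)],4)
    P=sel(.67,-.14,.06,.028,.036); print(n,'cup rim',circ(P),len(P),'box',P[:,:2].min(0).round(3),P[:,:2].max(0).round(3))
    P=sel(.54,.385,.05,.044,.056); print('post',P.mean(0).round(4),len(P))
    P=sel(.54,.385,.08,.004,.012); print('disc',circ(P),((P[:,:2].min(0)+P[:,:2].max(0))/2).round(4),np.ptp(P[:,:2],0).round(3))
    P=sel(.39,-.268,.05,.1,.115); print('cap',((P.min(0)+P.max(0))/2).round(4),P.mean(0).round(4),np.ptp(P,0).round(3),len(P))
    P=sel(.456,.097,.05,.018,.03); print('roll',((P.min(0)+P.max(0))/2).round(4),P.mean(0).round(4),np.ptp(P,0).round(3),len(P))
E
python3 q.py
python3 - <<'E'
from m import *
c=wrist(); print(c['pose'][1])
def rnd(mask,lo,hi,opn=5):
    return blobs(mask,lo,hi,opn)
im=wrect(c,.107); h,s,v=hsv(im); print('cap',rnd((v>135)&(s<50),350,1200))
im=wrect(c,.008); h,s,v=hsv(im); print('disc',rnd((v<120)&(v>60)&(s<50),3000,9000))
go(.456,.0975,.02,0)
E
```

```text
top cup rim [ 0.6719 -0.1389  0.0337] 77 box [ 0.639 -0.174] [ 0.708 -0.105]
post [0.5493 0.3889 0.0485] 20
disc [0.5437 0.3832 0.0399] [0.5378 0.3853] [0.155 0.155]
cap [ 0.3952 -0.2679  0.1066] [ 0.3956 -0.2669  0.1067] [0.025 0.024 0.011] 53
roll [0.4586 0.0974 0.0244] [0.4587 0.0977 0.0247] [0.057 0.057 0.011] 167
side cup rim [ 0.6722 -0.1399  0.0338] 159 box [ 0.637 -0.176] [ 0.708 -0.103]
post [0.5496 0.3864 0.0499] 14
disc [0.5389 0.3871 0.0463] [0.5426 0.3861] [0.15  0.156]
cap [ 0.395  -0.2722  0.1063] [ 0.3942 -0.274   0.1081] [0.028 0.029 0.013] 151
roll [0.4597 0.095  0.0241] [0.4589 0.0936 0.0258] [0.06  0.06  0.012] 204
[ 0.51147376 -0.22625242  0.27047415]
cap [(0.6099, -0.1623, 41, 31, np.float64(-1.107), 946), (0.7905, -0.443, 46, 35, np.float64(-1.571), 1157)]
disc [(0.5456, 0.3878, 81, 80, np.float64(0.464), 4136)]
delta [0.0534 0.3263 0.2501] turn [0.    0.002 0.007]
```

Request:
move_arm:
  plan:
    - {"delta_pos":[0.054,0.326,0.0],"turn":[0,0,0.007],"fingers":0}
    - {"delta_pos":[0.054,0.326,0.0],"turn":[0,0,0.007],"fingers":0}
    - {"delta_pos":[0.054,0.326,0.0],"turn":[0,0,0.007],"fingers":0}
    - {"delta_pos":[0.054,0.326,0.0],"turn":[0,0,0.007],"fingers":0}
    - {"delta_pos":[0.054,0.326,0.02],"turn":[0,0,0.007],"fingers":0}
    - {"delta_pos":[0.054,0.326,0.06],"turn":[0,0,0.007],"fingers":0}
    - {"delta_pos":[0.054,0.326,0.1],"turn":[0,0,0.007],"fingers":0}
    - {"delta_pos":[0.054,0.326,0.12],"turn":[0,0,0.007],"fingers":0}
    - {"delta_pos":[0.054,0.326,0.12],"turn":[0,0,0.007],"fingers":0}

```text
clock: 14.75
position: [0.4553, 0.0944, 0.1473]
ee_rot: [0.003, 1.0, -0.001, -0.002]
ft_force: [0.4, -0.3, 0.1]
grip_width: 0.999
grasp_force: 0.0
```

```bash
python3 - <<'E'
from m import *
c=wrist('pics/w7.png'); print(c['pose'][1].round(4))
im=wrect(c,.025); h,s,v=hsv(im); b=blobs((h>8)&(h<25)&(s>35)&(s<130)&(v>80),700,4500); print('roll',b)
h,s,v=hsv(wrect(c,.008)); print('disc',blobs((v<120)&(v>60)&(s<50),3000,9000,5))
x,y=b[0][:2]
go(x,y,.014,0)
E
```

```text
[0.4553 0.0944 0.1473]
roll [(0.456, 0.0975, 59, 58, np.float64(-1.571), 2646), (0.3642, 0.0166, 62, 58, np.float64(-1.292), 2730)]
disc [(0.5966, 0.5319, 212, 87, np.float64(0.097), 5260), (0.3517, 0.4507, 85, 54, np.float64(-0.219), 3283), (0.5448, 0.3878, 83, 79, np.float64(-0.503), 4190)]
delta [-0.0003  0.0029  0.1345] turn [-0.001 -0.002 -0.005]
```

View pics/w7.png

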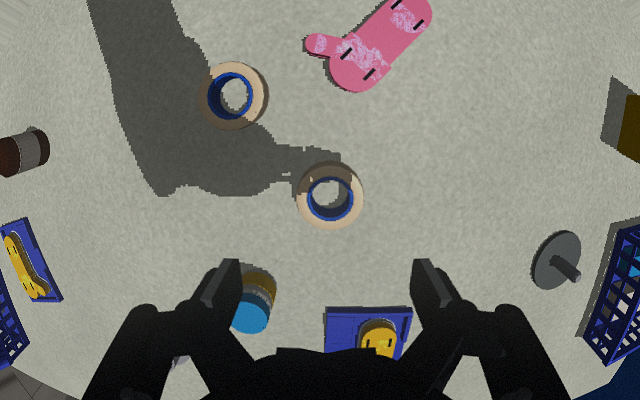

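The target roll is at (329,195) between the fingers, and the look-alike at (235,95) is clear of them. The post disc is at (556,260). I'll grasp the roll.

Request:
move_arm:
  force: 40
  plan:
    - {"delta_pos":[0,0.003,0.05],"turn":[0,0,0],"fingers":0}
    - {"delta_pos":[0,0.003,0.1],"turn":[0,0,0],"fingers":0}
    - {"delta_pos":[0,0.003,0.125],"turn":[0,0,0],"fingers":0}
    - {"delta_pos":[0,0.003,0.134],"turn":[0,0,0],"fingers":0}
    - {"delta_pos":[0,0.003,0.134],"turn":[0,0,0],"fingers":0}
    - {"delta_pos":[0,0.003,0.134],"turn":[0,0,0],"fingers":0.6}
    - {"delta_pos":[0,0.003,0.134],"turn":[0,0,0],"fingers":0.6}
    - {"delta_pos":[0,0.003,0.134],"turn":[0,0,0],"fingers":0.6}

```text
clock: 15.8
position: [0.4562, 0.0994, 0.0159]
ee_rot: [0.001, 1.0, 0.0, 0.0]
ft_force: [-3.3, -0.8, 14.9]
grip_width: 0.693
grasp_force: 39.8
```

```bash
python3 -c "
from m import *
go(.5475,.3875,.10,0)"
```

```text
delta [-0.0906  0.2884 -0.0838] turn [ 0.001  0.    -0.002]
```

Request:
move_arm:
  plan:
    - {"delta_pos":[0,0,-0.02],"turn":[0,0,0],"fingers":0.6}
    - {"delta_pos":[0,0,-0.07],"turn":[0,0,0],"fingers":0.6}
    - {"delta_pos":[-0.01,0.03,-0.1],"turn":[0,0,0],"fingers":0.6}
    - {"delta_pos":[-0.09,0.288,-0.1],"turn":[0,0,0],"fingers":0.6}
    - {"delta_pos":[-0.09,0.288,-0.1],"turn":[0,0,0],"fingers":0.6}
    - {"delta_pos":[-0.09,0.288,-0.1],"turn":[0,0,0],"fingers":0.6}
    - {"delta_pos":[-0.09,0.288,-0.1],"turn":[0,0,0],"fingers":0.6}
    - {"delta_pos":[-0.091,0.288,-0.1],"turn":[0,0,0],"fingers":0.6}
    - {"delta_pos":[-0.091,0.288,-0.1],"turn":[0,0,0],"fingers":0.6}
    - {"delta_pos":[-0.091,0.288,-0.1],"turn":[0,0,0],"fingers":0.6}

```text
clock: 17.05
position: [0.5472, 0.3854, 0.1143]
ee_rot: [0.002, 1.0, -0.001, -0.001]
ft_force: [-0.2, -0.8, -1.2]
grip_width: 0.69
grasp_force: 43.4
```

```bash
python3 - <<'E'
from m import *
c=wrist('pics/w8.png'); p=c['pose'][1]; print(p.round(4))
im=wrect(c,p[2]+.009); h,s,v=hsv(im); print('roll',blobs((h>8)&(h<25)&(s>35)&(s<130)&(v>80),700,4500))
h,s,v=hsv(wrect(c,.008)); print('disc',blobs((v<120)&(v>60)&(s<50),1500,9000,5))
go(.5475,.3875,.025,0)
E
```

```text
[0.5472 0.3854 0.1143]
roll [(0.542, 0.3855, 66, 57, np.float64(0.0), 2900), (0.4096, 0.1983, 41, 33, np.float64(0.067), 748)]
disc [(0.5709, 0.5509, 156, 112, np.float64(0.1), 4182), (0.684, -0.1272, 97, 46, np.float64(-0.697), 3029)]
delta [-0.0003  0.0024  0.0894] turn [-0.001 -0.001 -0.004]
```

View pics/w8.png

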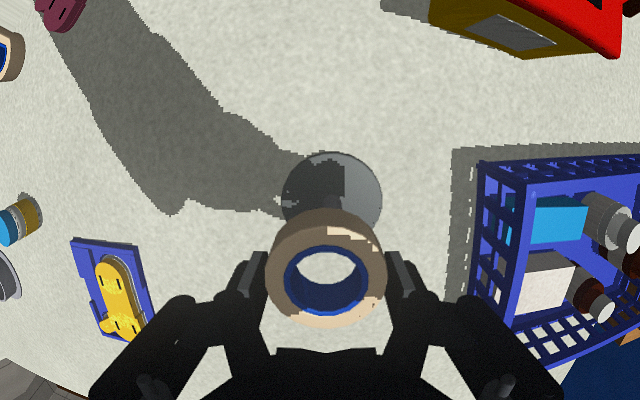

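The roll is held level at (326,270), in line with the disc at (332,195) and clear of the basket. I'll lower it onto the post.

Request:
move_arm:
  plan:
    - {"delta_pos":[0,0.002,0.02],"turn":[0,0,0],"fingers":0.6}
    - {"delta_pos":[0,0.002,0.04],"turn":[0,0,0],"fingers":0.6}
    - {"delta_pos":[0,0.002,0.06],"turn":[0,0,0],"fingers":0.6}
    - {"delta_pos":[0,0.002,0.08],"turn":[0,0,0],"fingers":0.6}
    - {"delta_pos":[0,0.002,0.088],"turn":[0,0,0],"fingers":0.6}
    - {"delta_pos":[0,0.002,0.088],"turn":[0,0,0],"fingers":0.6}

```text
clock: 17.85
position: [0.5469, 0.3887, 0.0255]
ee_rot: [0.001, 1.0, -0.0, -0.001]
ft_force: [-0.0, 0.9, -0.9]
grip_width: 0.693
grasp_force: 43.4
```

Request:
move_arm:
  plan:
    - {"delta_pos":[0,0,0.001],"turn":[0,0,0],"fingers":0.6}
    - {"delta_pos":[0,0,0.001],"turn":[0,0,0],"fingers":0.15}
    - {"delta_pos":[0,0,0.001],"turn":[0,0,0],"fingers":0.1}
    - {"delta_pos":[0,0,0],"turn":[0,0,0],"fingers":0.1}
    - {"delta_pos":[0,0,-0.02],"turn":[0,0,0],"fingers":0.1}
    - {"delta_pos":[0,0,-0.07],"turn":[0,0,0],"fingers":0.1}
    - {"delta_pos":[0,0,-0.13],"turn":[0,0,0],"fingers":0.1}
    - {"delta_pos":[0,0,-0.19],"turn":[0,0,0],"fingers":0}
    - {"delta_pos":[0.03,-0.04,-0.23],"turn":[0,0,0],"fingers":0}
    - {"delta_pos":[0.06,-0.09,-0.25],"turn":[0,0,0],"fingers":0}
    - {"delta_pos":[0.09,-0.14,-0.26],"turn":[0,0,0],"fingers":0}
    - {"delta_pos":[0.12,-0.2,-0.26],"turn":[0,0,0],"fingers":0}

```text
clock: 19.35
position: [0.4282, 0.1919, 0.2884]
ee_rot: [0.001, 1.0, 0.001, 0.001]
ft_force: [-0.3, -1.5, 1.0]
grip_width: 0.998
grasp_force: 0.0
```

```bash
python3 - <<'E'
from m import *
c=wrist('pics/w9.png'); print(c['pose'][1].round(4))
W=cloud(shot('top'))
m=(np.hypot(W[...,0]-.547,W[...,1]-.387)<.045)&(W[...,2]>.025)&(W[...,2]<.04); P=W[m]; print('roll top',((P.min(0)+P.max(0))/2).round(4),np.ptp(P,0).round(3),np.median(P[:,2]))
go(.40,-.25,.28,0)
E
```

```text
[0.4282 0.1919 0.2884]
roll top [0.5493 0.3882 0.032 ] [0.058 0.058 0.013] 0.03268720876258411
delta [ 0.0239 -0.4378  0.0071] turn [ 0.002 -0.    -0.008]
```

View pics/w9.png

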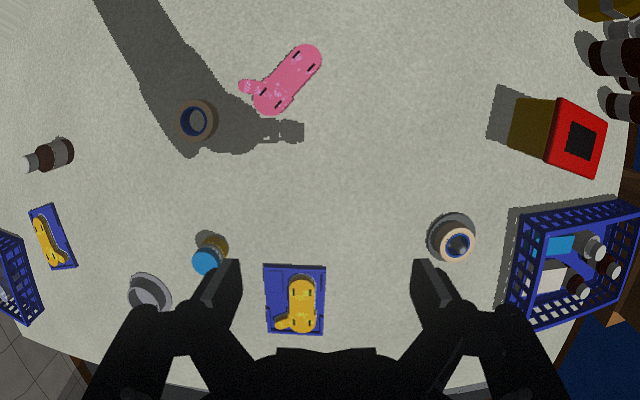

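The roll lies down on the post at (452,240), with its top at 33 mm as expected. The left board is in its tray at (300,305). Next is the bottle.

Request:
move_arm:
  plan:
    - {"delta_pos":[0.025,-0.438,0.007],"turn":[0,0,0],"fingers":0}
    - {"delta_pos":[0.025,-0.438,0.007],"turn":[0,0,0],"fingers":0}
    - {"delta_pos":[0.025,-0.438,0.007],"turn":[0,0,0],"fingers":0}
    - {"delta_pos":[0.025,-0.438,0.007],"turn":[0,0,0],"fingers":0}
    - {"delta_pos":[0.025,-0.438,0.007],"turn":[0,0,0],"fingers":0}
    - {"delta_pos":[0.025,-0.438,0.007],"turn":[0,0,0],"fingers":0}
    - {"delta_pos":[0.025,-0.438,0.007],"turn":[0,0,0],"fingers":0}
    - {"delta_pos":[0.025,-0.438,0.007],"turn":[0,0,0],"fingers":0}
    - {"delta_pos":[0.025,-0.438,0.007],"turn":[0,0,0],"fingers":0}
    - {"delta_pos":[0.025,-0.438,0.007],"turn":[0,0,0],"fingers":0}

```text
clock: 20.7
position: [0.4033, -0.2432, 0.2797]
ee_rot: [-0.0, 1.0, 0.0, -0.0]
ft_force: [-0.5, 0.4, -0.0]
grip_width: 0.999
grasp_force: 0.0
```

```bash
python3 - <<'E'
from m import *
c=wrist('pics/w10.png'); print(c['pose'][1].round(4))
im=wrect(c,.107); h,s,v=hsv(im)
x,y=.395,-.27; j,i=int((x-X0)*S),int((y-Y0)*S); R=cv2.resize(im[i-60:i+60,j-60:j+60],(480,480))
cv2.imwrite('pics/w10b.png',np.hstack([c['color'][:, :640],np.vstack([R])[:400,:160]])[:,:,::-1])
cv2.imwrite('pics/cap.png',R[:,:,::-1])
m=np.zeros(v.shape,bool); m[i-40:i+40,j-40:j+40]=True
for t in(110,130,150): print(t,blobs((v>t)&(s<45)&m,200,3000,9))
u,vv=wproj(c,np.array([[x,y,.107],[x,y,0]])); print(u,vv)
E
```

```text
[ 0.4033 -0.2432  0.2797]
110 []
130 []
150 []
[298.94741608 305.62371258] [174.69879096 155.98639008]
```

View pics/w10.png

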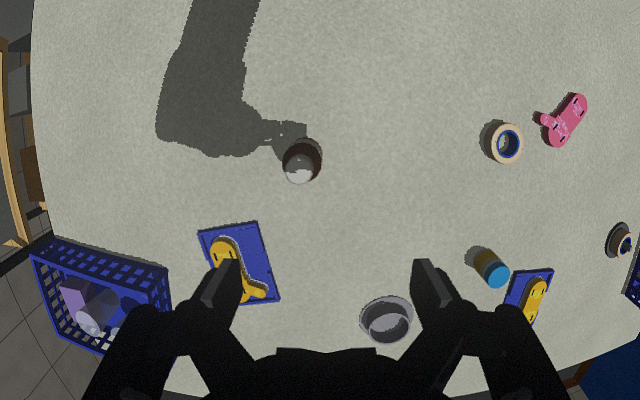

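The bottle is at (302,160), with its cap at about (299,170) half in shadow. I'll locate the cap by wrist depth instead.

```bash
cat >> m.py <<'E'
def wcloud(c):
    R,p=c['pose']; T=np.array(c['tool_from_camera']); v,u=np.mgrid[:400,:640]; Z=c['range_z']
    a,b=(u-c['cx'])/c['fx'],(v-c['cy'])/c['fy']; th=np.hypot(a,b)+1e-9; k=np.tan(np.minimum(th,1.4))/th
    P=np.stack([a*k*Z,b*k*Z,Z],-1)@T[:3,:3].T+T[:3,3]
    W=P@R.T+p; W[Z==0]=np.nan; return W
E
python3 - <<'E'
from m import *
c=wrist(); W=wcloud(c)
m=(np.hypot(W[...,0]-.395,W[...,1]+.27)<.04)&(W[...,2]>.098); P=W[m]
print(len(P),((P.min(0)+P.max(0))/2).round(4),np.ptp(P,0).round(3),np.percentile(P[:,2],[10,50,90]).round(4))
m=(np.hypot(W[...,0]-.672,W[...,1]+.139)<.06)&(W[...,2]>.027)&(W[...,2]<.037); P=W[m]
A=np.c_[2*P[:,:2],np.ones(len(P))]; s=np.linalg.lstsq(A,(P[:,:2]**2).sum(1),rcond=None)[0]; print('cup',s[:2],np.sqrt(s[2]+s[0]**2+s[1]**2),len(P),P[:,:2].min(0),P[:,:2].max(0))
go(.393,-.27,.14,0)
E
```

```text
18289 [ 0.3967 -0.27    0.2373] [0.039 0.08  0.278] [0.3064 0.3492 0.3645]
cup [ 0.66862157 -0.13916783] 0.033734985025084166 323 [ 0.63258788 -0.17425411] [ 0.70349791 -0.10374699]
delta [ 0.0101 -0.0265  0.1396] turn [-0.    -0.001 -0.   ]
```

Request:
move_arm:
  plan:
    - {"delta_pos":[0.01,-0.026,0.05],"turn":[0,0,0],"fingers":0}
    - {"delta_pos":[0.01,-0.026,0.1],"turn":[0,0,0],"fingers":0}
    - {"delta_pos":[0.01,-0.026,0.13],"turn":[0,0,0],"fingers":0}
    - {"delta_pos":[0.01,-0.026,0.13],"turn":[0,0,0],"fingers":0}

```text
clock: 21.3
position: [0.3915, -0.2698, 0.148]
ee_rot: [0.001, 1.0, -0.0, -0.003]
ft_force: [-0.2, -0.5, 0.8]
grip_width: 0.999
grasp_force: 0.0
```

```bash
python3 - <<'E'
from m import *
c=wrist('pics/w11.png'); W=wcloud(c); print(c['pose'][1].round(4))
m=(np.hypot(W[...,0]-.393,W[...,1]+.27)<.03)&(W[...,2]>.1)&(W[...,2]<.112); P=W[m]
e=((P.min(0)+P.max(0))/2); print(len(P),e.round(4),P.mean(0).round(4),np.ptp(P,0).round(3),np.percentile(P[:,2],[10,50,90]).round(4))
go(e[0],e[1],.089,0)
E
```

```text
[ 0.3915 -0.2698  0.148 ]
1571 [ 0.3916 -0.2706  0.1042] [ 0.3901 -0.2708  0.1059] [0.029 0.028 0.008] [0.1045 0.1062 0.107 ]
delta [ 0.0005 -0.      0.0605] turn [-0.001 -0.004 -0.002]
```

Request:
move_arm:
  force: 40
  plan:
    - {"delta_pos":[0,0,0.02],"turn":[0,-0.004,0],"fingers":0.1}
    - {"delta_pos":[0,0,0.04],"turn":[0,-0.004,0],"fingers":0.25}
    - {"delta_pos":[0,-0.001,0.055],"turn":[0,-0.004,0],"fingers":0.3}
    - {"delta_pos":[0,-0.001,0.06],"turn":[0,-0.004,0],"fingers":0.35}
    - {"delta_pos":[0,-0.001,0.06],"turn":[0,-0.004,0],"fingers":0.5}
    - {"delta_pos":[0,-0.001,0.06],"turn":[0,-0.004,0],"fingers":0.6}
    - {"delta_pos":[0,-0.001,0.06],"turn":[0,-0.004,0],"fingers":0.9}
    - {"delta_pos":[0,-0.001,0.06],"turn":[0,-0.004,0],"fingers":0.9}
    - {"delta_pos":[0,-0.001,0.06],"turn":[0,-0.004,0],"fingers":0.9}

```text
clock: 22.48
position: [0.3933, -0.2718, 0.0904]
ee_rot: [0.001, 1.0, -0.0, 0.002]
ft_force: [-1.4, 1.3, 7.7]
grip_width: 0.323
grasp_force: 39.1
```

```bash
python3 -c "
from m import *
go(.6695,-.1395,.15,0); go(.3915,-.27,.15,0)"
```

```text
delta [-0.2762  0.1327 -0.0585] turn [-0.     0.004 -0.002]
delta [ 0.0016  0.0017 -0.0596] turn [-0.     0.004 -0.002]
```

Request:
move_arm:
  plan:
    - {"delta_pos":[0,0,-0.015],"turn":[0,0.002,0],"fingers":0.9}
    - {"delta_pos":[0,0,-0.045],"turn":[0,0.004,0],"fingers":0.9}
    - {"delta_pos":[-0.01,0.005,-0.07],"turn":[0,0.004,0],"fingers":0.9}
    - {"delta_pos":[-0.04,0.02,-0.08],"turn":[0,0.004,0],"fingers":0.9}
    - {"delta_pos":[-0.08,0.04,-0.08],"turn":[0,0.004,0],"fingers":0.9}
    - {"delta_pos":[-0.12,0.06,-0.08],"turn":[0,0.004,0],"fingers":0.9}
    - {"delta_pos":[-0.16,0.08,-0.08],"turn":[0,0.004,0],"fingers":0.9}
    - {"delta_pos":[-0.2,0.1,-0.08],"turn":[0,0.004,0],"fingers":0.9}
    - {"delta_pos":[-0.24,0.12,-0.08],"turn":[0,0.004,0],"fingers":0.9}
    - {"delta_pos":[-0.265,0.13,-0.08],"turn":[0,0.004,0],"fingers":0.9}
    - {"delta_pos":[-0.277,0.133,-0.08],"turn":[0,0.004,0],"fingers":0.9}
    - {"delta_pos":[-0.277,0.133,-0.08],"turn":[0,0.004,0],"fingers":0.9}

```text
clock: 23.98
position: [0.6695, -0.1396, 0.1706]
ee_rot: [0.001, 1.0, -0.001, -0.001]
ft_force: [-0.6, 0.0, -1.8]
grip_width: 0.32
grasp_force: 40.0
```

```bash
python3 - <<'E'
from m import *
c=wrist('pics/w12.png'); W=wcloud(c); p=c['pose'][1]; print(p.round(4))
def circ(P):
    A=np.c_[2*P[:,:2],np.ones(len(P))]; s=np.linalg.lstsq(A,(P[:,:2]**2).sum(1),rcond=None)[0]; return s[:2].round(4),np.sqrt(s[2]+s[0]**2+s[1]**2).round(4),len(P)
m=(np.hypot(W[...,0]-.67,W[...,1]+.139)<.05)&(W[...,2]>.027)&(W[...,2]<.037); print('cup',circ(W[m]))
b=p[2]-.0904
m=(np.hypot(W[...,0]-.67,W[...,1]+.139)<.04)&(W[...,2]>b+.01)&(W[...,2]<b+.055); P=W[m]; print('bottle',circ(P) if len(P)>10 else 0,'minx,yrange',P.min(0).round(4),P.max(0).round(4))
S_=cloud(shot('side'));m=(np.hypot(S_[...,0]-.67,S_[...,1]+.139)<.04)&(S_[...,2]>b-.015)&(S_[...,2]<b+.055); P=S_[m]; print('side bottle',circ(P),P.min(0).round(4),P.max(0).round(4),'expected bottom',b.round(4))
go(.6705,-.1395,.0955,0)
E
```

```text
[ 0.6695 -0.1396  0.1706]
cup (array([ 0.6694, -0.1391]), np.float64(0.0336), 696)
bottle (array([ 0.6677, -0.1391]), np.float64(0.023), 1303) minx,yrange [ 0.644  -0.1623  0.0903] [ 0.6659 -0.1166  0.1352]
side bottle (array([ 0.6697, -0.1401]), np.float64(0.0223), 292) [ 0.6459 -0.1649  0.0831] [ 0.6901 -0.1279  0.1352] expected bottom 0.0802
delta [-0.002   0.001   0.0752] turn [-0.001 -0.001 -0.004]
```

Request:
move_arm:
  plan:
    - {"delta_pos":[-0.002,0,0.02],"turn":[0,0,0],"fingers":0.9}
    - {"delta_pos":[-0.002,0,0.04],"turn":[0,0,0],"fingers":0.9}
    - {"delta_pos":[-0.002,0,0.06],"turn":[0,0,0],"fingers":0.9}
    - {"delta_pos":[-0.002,0,0.07],"turn":[0,0,0],"fingers":0.9}
    - {"delta_pos":[-0.002,0,0.074],"turn":[0,0,0],"fingers":0.9}
    - {"delta_pos":[-0.002,0,0.074],"turn":[0,0,0],"fingers":0.9}
    - {"delta_pos":[-0.002,0,0.074],"turn":[0,0,0],"fingers":0.9}

```text
clock: 24.95
position: [0.6719, -0.1395, 0.0968]
ee_rot: [0.001, 1.0, -0.0, -0.0]
ft_force: [0.1, 0.0, -1.0]
grip_width: 0.32
grasp_force: 40.0
```

Request:
move_arm:
  plan:
    - {"delta_pos":[0,0,0.001],"turn":[0,0,0],"fingers":0.9}
    - {"delta_pos":[0,0,0.002],"turn":[0,0,0],"fingers":0.9}
    - {"delta_pos":[0,0,0.0025],"turn":[0,0,0],"fingers":0.9}
    - {"delta_pos":[0,0,0.0025],"turn":[0,0,0],"fingers":0.9}
    - {"delta_pos":[0,0,0.0025],"turn":[0,0,0],"fingers":0.9}

```text
clock: 25.58
position: [0.6719, -0.1394, 0.0946]
ee_rot: [0.001, 1.0, -0.0, -0.0]
ft_force: [-1.3, 1.5, 5.8]
grip_width: 0.325
grasp_force: 40.7
```

Contact shows as 5.8 N upward, so I'll release gently and retreat.

Request:
move_arm:
  plan:
    - {"delta_pos":[0,0,0],"turn":[0,0,0],"fingers":0.6}
    - {"delta_pos":[0,0,0],"turn":[0,0,0],"fingers":0.45}
    - {"delta_pos":[0,0,0],"turn":[0,0,0],"fingers":0.35}
    - {"delta_pos":[0,0,-0.001],"turn":[0,0,0],"fingers":0.3}
    - {"delta_pos":[0,0,-0.02],"turn":[0,0,0],"fingers":0.3}
    - {"delta_pos":[0,0,-0.06],"turn":[0,0,0],"fingers":0.3}
    - {"delta_pos":[0,0,-0.11],"turn":[0,0,0],"fingers":0.2}
    - {"delta_pos":[0.04,0,-0.16],"turn":[0,0,0],"fingers":0.1}
    - {"delta_pos":[0.09,0,-0.18],"turn":[0,0,0],"fingers":0}
    - {"delta_pos":[0.15,0,-0.2],"turn":[0,0,0],"fingers":0}
    - {"delta_pos":[0.2,0,-0.2],"turn":[0,0,0],"fingers":0}
    - {"delta_pos":[0.2,0,-0.2],"turn":[0,0,0],"fingers":0}

```text
clock: 27.08
position: [0.4707, -0.1396, 0.2946]
ee_rot: [0.002, 1.0, 0.002, 0.0]
ft_force: [-0.1, 0.2, 0.2]
grip_width: 1.005
grasp_force: 0.0
```

```bash
python3 - <<'E'
from m import *
c=wrist(); W=wcloud(c); print(c['pose'][1].round(3))
t=shot('top'); s=shot('side'); T=cloud(t)
for n,V in(('w',W),('top',T)):
    m=(np.hypot(V[...,0]-.67,V[...,1]+.139)<.04)&(V[...,2]>.1)&(V[...,2]<.12); P=V[m]; print(n,'cap',((P.min(0)+P.max(0))/2).round(4) if len(P) else None,np.percentile(P[:,2],90).round(4) if len(P) else '')
    for nm,x,y,a in(('L',.665,.152,-.047),('R',.571,-.3895,.186)):
        d=np.stack([V[...,0]-x,V[...,1]-y],-1)@np.array([[np.cos(a),-np.sin(a)],[np.sin(a),np.cos(a)]])
        for e in(-45,0,42):
            q=V[(abs(d[...,0]-e/1000)<.008)&(abs(d[...,1])<.012)&(V[...,2]<.05)][:,2]; print(nm,e,np.median(q).round(4) if len(q) else None,end='; ')
    print()
print('boards w',boards(ymask(wrect(c,.02)),2800)); print('side',boards(ymask(rect(s,.02)),2800))
print('jar',[b for b in blobs((lambda h,s,v:(h>92)&(h<110)&(s>110))(*hsv(rect(t,.06))),500,3000) if b[1]<.3])
a=cv2.cvtColor(t['color'],cv2.COLOR_RGB2BGR)[120:260,150:480]; b=cv2.cvtColor(s['color'],cv2.COLOR_RGB2BGR)[90:390,150:480]
cv2.imwrite('pics/end.png',np.vstack([cv2.resize(a,(660,280)),cv2.resize(b,(660,300))[:300]]))
E
```

```text
[ 0.471 -0.14   0.295]
w cap [ 0.6692 -0.138   0.1061] 0.1109
L -45 0.0192; L 0 0.0192; L 42 0.0191; R -45 0.0196; R 0 0.0196; R 42 0.0195; 
top cap [ 0.6716 -0.1386  0.1083] 0.113
L -45 0.0204; L 0 0.0204; L 42 0.02; R -45 None; R 0 0.018; R 42 0.0202; 
boards w [('L', [0.663, 0.1504], -0.069, 'w', 40.2, 'len', 112.1), ('R', [0.5704, -0.3866], 0.205, 'w', 43.2, 'len', 111.6)]
side [('L', [0.6664, 0.1512], 0.012, 'w', 39.0, 'len', 108.2), ('?', [0.5742, -0.3913], 0.329, 'w', 39.3, 'len', 110.8)]
jar [(0.5615, 0.019, 39, 37, np.float64(0.785), 1160)]
```

View pics/end.png

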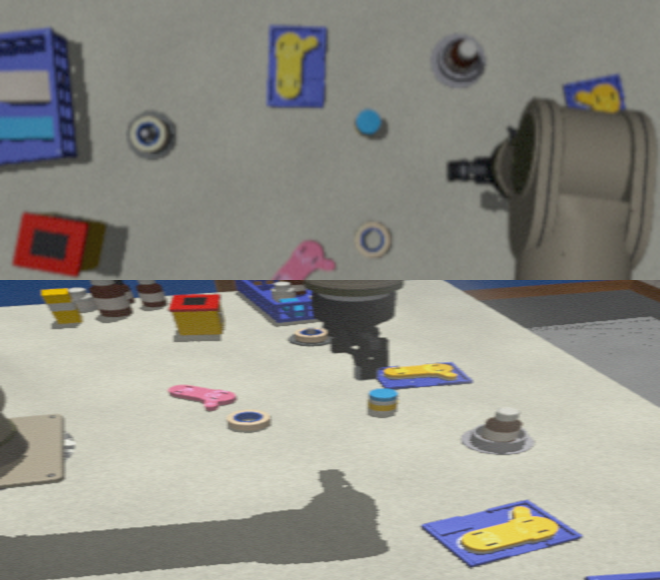

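The two views show both boards flat in their trays, the roll down on the post, the bottle upright in the cup, and the jar and sharps box where they were. I'll hand in.

```bash
python3 -c "
from workcell import hand_in; print(hand_in())"
```

```text
the job is handed in; nothing more can be done
None
```

The job is handed in at about 27 s: both boards lie flat in their own trays, the tape roll is down on its post, the bottle stands upright in the cup, and the pill jar and sharps box were left where they were.

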